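Tuck a washed serving board under the holder's weighted arm

TASK

The washed serving boards are kept piled in the steel holder on the drainboard, under its weighted arm. Take the loose board that is as long as those in the pile (not the shorter one), slide it in under the arm on top of the pile, flat and squarely over the boards below, and let go so that the arm holds it down.

Things in the scene. Friction and masses are not known exactly. Their poses are not given: they have to be found in the camera images.
- board: The loose board to put away: plain pale wood, flat rectangle 200 long (x) x 60 wide (y) x 12 mm thick, 0.1 kg, flat on the drainboard. Origin: centre of its underside; both ends alike. A 130 mm long board of the same wood, width and thickness lies about 160 mm to one side of it: leave that one. Grip the long one across its width, about 35 mm behind its middle (seen along the push).
- holder: Steel holder, fixed. Origin on the work surface under the pile's middle; x along the pile from the open end (robot's side and right) to the hinge, z up. Base 6 mm thick, 100 wide, x -90 to 145. Two boards like the loose one lie on it. Backstop face at x 104, up to z 56; wire side rails: inner faces at y +-44, x 27 to 103, up to z 43. Beside the pile's part below x 25 there is room for the fingers.
- pile_top (a point): Centre of the pile's top face, fixed in the holder at its x 0, y 0, z 30 mm (axes as the holder's): the middle of the tucked board's underside belongs here, with its long axis along the holder's x.
- hold_arm: Weighted steel arm over the middle of the pile, 30 mm wide, 0.2 kg, no spring, falls by itself. Origin on its hinge: along holder y at x 130, z 58. Its shoe rests on the pile at x 40 with 1.5 to 2 N. Before the shoe a lip slopes up to the open end: 17 mm over the pile at x -5, tip 28 mm over it at x -16. A board pushed along x, underside 2 to 10 mm above the pile, lifts it; push 5 to 15 N.
- lip_tip (a point): Middle of the lower edge of the arm's lip, at its free end; moves with the arm. The board's leading end must start short of this (board middle 120 mm or more behind the pile's middle), above the pile, then go straight in along the holder's x.
- top_board: Upper board of the pile in the holder, 200 x 60 x 12 mm, pale wood, loose but held down by the arm; it should stay. Origin: centre of its underside, 18 mm above the work surface; x along its length.
Not all that is in view belongs to the job. Leave any blue or purple look-alike of the board alone.

How it is judged:
At the end, for the whole second after the job is handed in: The long board lies at rest, flat (within about 6 degrees) on the pile with the arm pressing on it, its middle within 25 mm along and 18 mm across of the pile's place in the holder and within 11 degrees of its direction; the pile's top board is still in its place within the same limits (x of board in the frame of holder between -0.025 and 0.025 m and y of board in the frame of holder between -0.018 and 0.018 m and z of board in the frame of holder between 0.025 and 0.036 m and angle between the x axis of each of board, top_board and the x axis of holder, either way round below 0.2 rad and angle between the z axis of board and the z axis of holder, either way round below 0.1 rad and contact force between hold_arm and board above 0.4 N and contact force between board and top_board above 0.4 N and x of top_board in the frame of holder above -0.025 m and y of top_board in the frame of holder between -0.018 and 0.018 m and z of top_board in the frame of holder below 0.024 m and linear speed of board below 0.01 m/s); the robot touches nothing.
It also fails if it takes over 45 s, if anything falls off the work surface, if the arm or the gripper's body presses on something with over 40 N, if the wrist force passes 120 N, or if a joint passes its speed limit or range.

ROBOT

A 7-joint arm with a two-finger parallel gripper is mounted at the origin on the work surface. World frame = base frame: x ahead of the robot, y to its left, z up, the work surface at z = 0. Lengths are in m, angles in rad, forces in N, time in s.
With the tool pointing down it reaches from about 0.4 to 0.85 m from the base axis. Payload 4.5 kg.
Tool frame: the origin (TCP) lies at the very end of the fingers, on their centre line; the grasp point (between the pads) lies 19 mm behind it; y points along the fingers, z is the direction in which the jaws open and shut, and the axes are right-handed (so a half turn about y gives the same grasp; the last joint's range is limited). The gripper opens to 88 mm and grips with 3 to 60 N. Pads are 18 mm wide; open, the fingers measure 123 mm over their backs; the gripper's body (75 mm by 187 mm) begins 45 mm behind the grasp point.
Start: joints at [-1.221, 0.689, -0.195, 1.565, 0.157, 0.902, -0.215], TCP at [0.194, 0.594, 0.239] pointing down, gripper open.
Joint ranges: [-3.01, 3.01], [-0.46, 2.08], [-1.47, 1.51], [0.13, 2.56], [-1, 4.14], [0.04, 2.09], [-2.66, 2.66]. Speed limits (rad/s): [2.57, 2.57, 3.14, 3.14, 3.14, 3.14, 3.14].

INTERFACE

Orientations are given as [roll, pitch, yaw] about the fixed x, y, z axes, in that order (R = Rz(yaw) Ry(pitch) Rx(roll)).
In Python, from workcell import robot gives the robot as it stands.
- The arm moves only by the shell command python3 -m inch 'ROWS' [FORCE]. ROWS is text: rows parted by semicolons, each of 7 numbers parted by spaces: the turn, a rotation vector about the tool's x, y, z in rad, then the shift along the tool's x, y, z in m, then the opening, from 0 (shut) to 1 (fully open). A call has 1 to 8 rows; each row is the pose to reach, as a shift and turn from the pose commanded when the call began, along the tool's axes at that moment; what a row does not reach only later rows make up. A row lasts 1/12 s, in which the tool goes at most 41.7 mm and 7.16 degrees, less where a joint would pass 70% of its speed; a pose out of reach is approached as far as the arm can. A call with a gripper value outside its range is refused whole. The fingers move at their own pace and stop on an object; FORCE is the grip in N (left out, the last holds). Time passes only in rows, so rows that repeat a pose let the fingers close. It gives the time, the measured TCP pose, the force and the opening at its end, in the units of the state.
- robot.get_obs(): the state, without advancing time (a new reading comes with each control period).
- robot.grab_frame(name): name is "scene" or "top" or "wrist"; returns the picture (480x640x3 uint8, red, green, blue); there is no depth.
- robot.camera_params(name): a dict with "fx", "fy", "cx", "cy" (pixels), "rvec" (rotation vector, rad) and "tvec" (3), from world to camera coordinates, as OpenCV has them. Camera axes: x right, y down, z forward; pixel columns grow to the right and rows downward; lengths in m; the calibration is good to about 2 mm. The wrist camera is an equidistant fisheye: a pixel r from the principal point sees the ray r / f radians off the axis. A picture is of the moment at which its call begins: read the wrist's pose just before it. camera_params takes no time and is no camera call; for the wrist camera it gives the pose at the moment of the call.
- robot.close_job(): hands the job in, once; it reports no verdict.
The state is a dict: "t": time; "qpos": joint angles; "qvel": joint speeds; "tau": joint torques, N m; "tcp_pos": TCP position; "orientation": TCP orientation; "ft_force": force on the tool from outside, world axes, zero at the start; "torque": the same for the moment, N m; "width": finger opening in m.
Only numpy, scipy, OpenCV 4.12 (cv2) and the standard library are available. Lean on these libraries where they do the work, as an engineer would, in place of code of your own. Each camera call takes 0.05 s, during which the arm holds its last target. There are 200 camera calls.

## Working session

There is one attempt and no reset: what is moved stays moved. The work goes in short steps, Python scripts to look and compute and a shell command to move; the robot and the scene stay as the last step left them, time stands still between calls to the robot, and variables do not carry over. Pictures are saved under pics/ and viewed, about 8 in all and at most 12, crops included, and the job is handed in when it is done.

```bash
mkdir -p pics; ls
python3 - <<'E'
from workcell import robot
import cv2
o=robot.get_obs();print({k:o[k] for k in('t','tcp_pos','orientation','width')})
for n in('top','scene'):
    p=robot.camera_params(n);print(n,p)
    cv2.imwrite(f'pics/{n}0.png',robot.grab_frame(n)[:,:,::-1])
E
```

```text
pics
{'t': 0.0, 'tcp_pos': array([0.19394095, 0.59349558, 0.23791498]), 'orientation': array([-1.57260121e+00, -1.24841693e-04, -3.15685334e-01]), 'width': 0.08819940891464877}
top {'fx': 435.7758442454682, 'fy': 435.7758442454682, 'cx': 320.26564996441283, 'cy': 239.0367993837721, 'rvec': array([ 2.12794144, -2.17954201,  0.16135299]), 'tvec': array([-0.13187403,  0.51511484,  1.01937762])}
scene {'fx': 622.5213657483357, 'fy': 622.5213657483357, 'cx': 308.17170257232067, 'cy': 248.48262604956702, 'rvec': array([ 0.78999255,  2.63311052, -1.04536117]), 'tvec': array([ 0.49500669, -0.07950947,  1.4011733 ])}
```

View pics/top0.png

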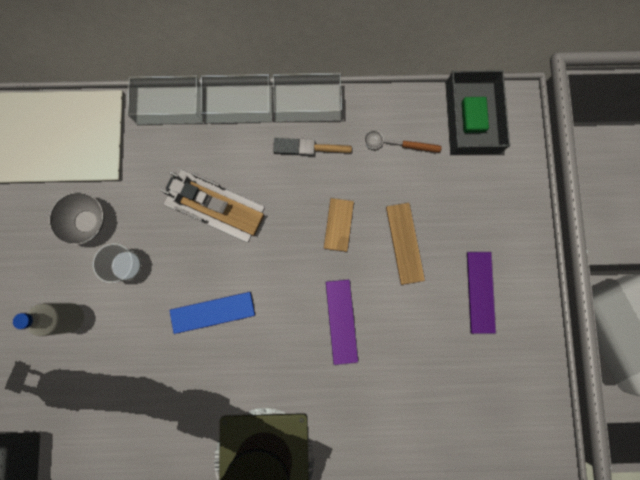

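View pics/scene0.png

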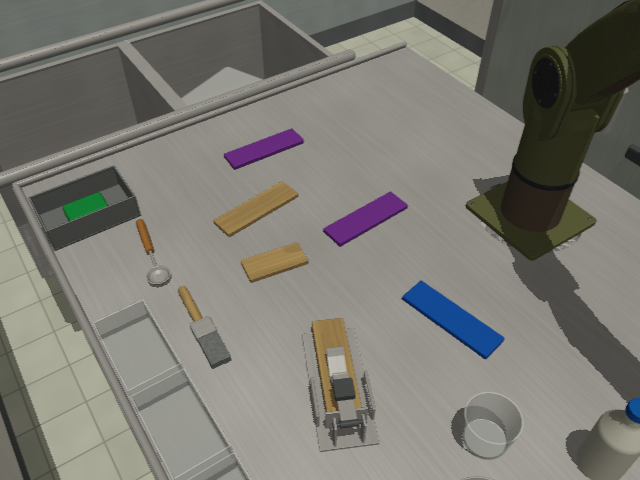

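Top view: the long pale board is at (405,243). Look-alikes are the short pale board (339,224), purple ones at (342,321) and (481,292), blue at (212,312), and the pile in the holder at (215,205). I choose (405,243), because it is plain pale wood and the longer of the two loose ones. Next I measure it and check it in one close crop.

```bash
cat > h.py <<'E'
import numpy as np, cv2
from workcell import robot
from scipy.spatial.transform import Rotation as R
def ray(p,uv):
    Rm=cv2.Rodrigues(np.array(p['rvec']))[0]; c=-Rm.T@p['tvec']
    d=np.array([(uv[0]-p['cx'])/p['fx'],(uv[1]-p['cy'])/p['fy'],1.]);
    return c,Rm.T@d
def onz(p,uv,z):
    c,d=ray(p,uv); return c+d*(z-c[2])/d[2]
def proj(p,X):
    return cv2.projectPoints(np.float64(X).reshape(-1,1,3),np.array(p['rvec']),np.array(p['tvec']),np.array([[p['fx'],0,p['cx']],[0,p['fy'],p['cy']],[0,0,1.]]),None)[0][:,0]
def woods(im,p,z,amin=300):
    h=cv2.cvtColor(im,cv2.COLOR_RGB2HSV)
    m=cv2.inRange(h,(8,70,90),(25,255,255))
    n,l,s,c=cv2.connectedComponentsWithStats(m)
    out=[]
    for i in range(1,n):
        if s[i,4]<amin: continue
        pts=np.argwhere(l==i)[:,::-1]
        w=np.float32([onz(p,q,z)[:2] for q in pts])
        (cx,cy),(a,b),an=cv2.minAreaRect(w)
        if a<b: a,b,an=b,a,an+90
        out.append((c[i].round(),s[i,4],(round(cx,4),round(cy,4)),(round(a,4),round(b,4)),round((an+90)%180-90,1)))
    return out
E
python3 - <<'E'
from h import *
im=cv2.imread('pics/top0.png')[:,:,::-1].copy();p=robot.camera_params('top')
for z in(.012,.030):
    print(z);[print(o) for o in woods(im,p,z)]
c=cv2.resize(im[155:295,150:450],None,fx=2.6,fy=2.6,interpolation=cv2.INTER_CUBIC)
cv2.imwrite('pics/crop1.png',c[:,:,::-1])
print(onz(p,(320,240),0),ray(p,(0,0))[0])
E
```

```text
0.012
(array([228., 211.]), np.int32(1327), (0.5997, 0.1011), (0.203, 0.0622), 64.0)
(array([338., 224.]), np.int32(1235), (0.5515, -0.1908), (0.1299, 0.06), -9.3)
(array([405., 243.]), np.int32(1955), (0.501, -0.3538), (0.1995, 0.0609), 8.1)
0.03
(array([228., 211.]), np.int32(1327), (0.5958, 0.0972), (0.1996, 0.0612), 64.0)
(array([338., 224.]), np.int32(1235), (0.5484, -0.1898), (0.1278, 0.059), -9.3)
(array([405., 243.]), np.int32(1955), (0.4987, -0.35), (0.1961, 0.0599), 8.1)
[ 0.51450646 -0.14388796  0.        ] [ 0.36528766 -0.13164803  1.08217305]
```

View pics/crop1.png

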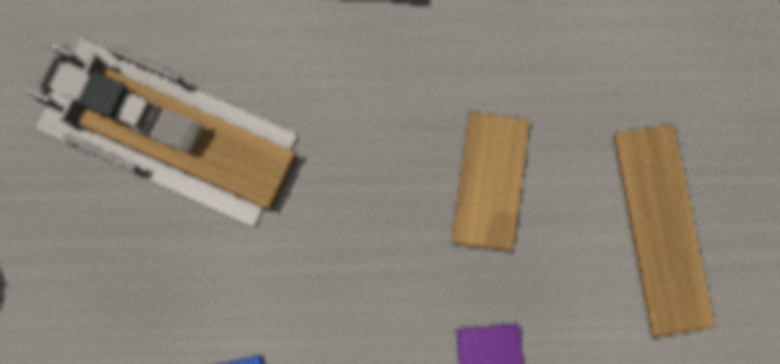

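The crop confirms it: long board on the right (about 200 x 60 mm, top-view pixel (405,243)), shorter one in the middle (130 mm), and the pile in the holder with its open end towards the lower right. Board: (0.501,-0.354), yaw 8°. Pile: (0.596,0.097), x axis at yaw 64°.

```bash
cat >> h.py <<'E'
def go(*tgts):
    """targets (x,y,z,yaw_deg) -> turn about tool y and tool-axis shift from the present pose"""
    o=robot.get_obs();Rt=R.from_euler('xyz',o['orientation']);P=np.array(o['tcp_pos'])
    print('t',round(o['t'],2),'P',P.round(4),'rpy deg',np.degrees(o['orientation']).round(1),'F',np.round(o['ft_force'],1),'w',round(o['width'],4),'q',np.round(o['qpos'],2))
    for x,y,z,w in tgts:
        T=R.from_euler('xyz',[-np.pi/2,0,np.radians(w)])
        print((Rt.inv()*T).as_rotvec().round(3),Rt.inv().apply(np.array([x,y,z])-P).round(4))
E
python3 -c "
from h import *
go((.194,.594,.3,-18),(.40,.46,.3,-50),(.52,.33,.3,-68))"
```

```text
t 0.1 P [0.194  0.5936 0.238 ] rpy deg [-90.1  -0.  -18.1] F [0.3 0.1 0.9] w 0.0881 q [-1.22  0.69 -0.19  1.57  0.16  0.9  -0.22]
[ 0.002 -0.002  0.   ] [-0.0001 -0.062   0.0003]
[0.002 0.557 0.001] [ 0.2373 -0.0619 -0.0631]
[0.001 0.871 0.001] [ 0.3918 -0.0617 -0.1494]
```

```bash
python3 -m inch '0 0 0 0 -0.04 0 1; 0 0.1 0 0.02 -0.062 0 1; 0 0.22 0 0.06 -0.062 -0.01 1; 0 0.33 0 0.10 -0.062 -0.022 1; 0 0.44 0 0.14 -0.062 -0.034 1; 0 0.55 0 0.18 -0.062 -0.046 1; 0 0.66 0 0.22 -0.062 -0.058 1; 0 0.77 0 0.26 -0.062 -0.072 1'; python3 -c "
from h import *
go((.52,.25,.3,-75),(.57,.1,.3,-95),(.58,0.0,.3,-110))"
```

```text
t: 0.77
tcp_pos: [0.4193, 0.4442, 0.3005]
orientation: [-1.571, -0.0, -1.091]
ft_force: [0.4, 0.9, 1.2]
width: 0.0884
t 0.77 P [0.4193 0.4442 0.3005] rpy deg [-90.   -0.  -62.5] F [0.4 0.9 1.2] w 0.0884 q [-0.89  0.6   0.01  1.54 -0.    1.   -0.41]
[0.    0.218 0.   ] [ 0.2187  0.0005 -0.0003]
[0.    0.567 0.   ] [ 0.3749  0.0005 -0.0252]
[0.    0.829 0.   ] [ 0.4682  0.0005 -0.0625]
```

```bash
python3 -m inch '0 0.1 0 0.04 0 0 1; 0 0.2 0 0.08 0 0 1; 0 0.3 0 0.12 0 0 1; 0 0.4 0 0.16 0 0 1; 0 0.5 0 0.2 0 0 1; 0 0.6 0 0.24 0 0 1; 0 0.7 0 0.28 0 -0.005 1; 0 0.8 0 0.32 0 -0.015 1'; python3 -c "
from h import *
go((.57,-.1,.28,-135),(.50,-.28,.22,-165),(.466,-.359,.15,-171.9))"
```

```text
t: 1.43
tcp_pos: [0.5548, 0.1541, 0.3003]
orientation: [-1.571, 0.0, -1.89]
ft_force: [-0.3, -0.5, 0.2]
width: 0.0881
t 1.43 P [0.5548 0.1541 0.3003] rpy deg [ -90.     0.  -108.3] F [-0.3 -0.5  0.2] w 0.0881 q [-0.48  0.56  0.22  1.65 -0.15  0.95 -0.53]
[-0.     0.466 -0.   ] [0.2365 0.0203 0.0942]
[-0.    0.99 -0.  ] [0.4294 0.0802 0.0842]
[-0.    1.11 -0.  ] [0.5151 0.1502 0.0767]
```

```bash
python3 -m inch '0 0.1 0 0.04 0 0.01 1; 0 0.2 0 0.08 0 0.02 1; 0 0.3 0 0.12 0 0.03 1; 0 0.4 0 0.16 0 0.045 1; 0 0.5 0 0.2 0 0.055 1; 0 0.6 0 0.24 0 0.065 1; 0 0.7 0 0.28 0 0.075 1; 0 0.8 0 0.32 0.01 0.085 1'; python3 -c "
from h import *
go((.50,-.28,.22,-165),(.466,-.359,.15,-171.9))"
```

```text
t: 2.1
tcp_pos: [0.536, -0.1768, 0.2921]
orientation: [-1.569, 0.002, -2.691]
ft_force: [0.4, -0.6, 0.3]
width: 0.088
t 2.1 P [ 0.536  -0.1768  0.2921] rpy deg [-8.990e+01  1.000e-01 -1.542e+02] F [ 0.4 -0.6  0.3] w 0.088 q [-0.02  0.58  0.44  1.71 -0.29  0.92 -0.59]
[-0.002  0.189 -0.002] [0.0775 0.072  0.0771]
[-0.002  0.309 -0.003] [0.1427 0.142  0.1332]
```

```bash
python3 -m inch '0 0.1 0 0.025 0.02 0.025 1; 0 0.2 0 0.05 0.04 0.047 1; 0 0.26 0 0.075 0.06 0.07 1; 0 0.31 0 0.1 0.08 0.093 1; 0 0.31 0 0.12 0.105 0.113 1; 0 0.31 0 0.143 0.13 0.133 1; 0 0.31 0 0.143 0.142 0.133 1;0 0.31 0 0.143 0.142 0.133 1'
python3 - <<'E'
from h import *
go((.466,-.359,.06,-171.9),(.466,-.359,.003,-171.9))
im=robot.grab_frame('wrist');cv2.imwrite('pics/w1.png',im[:,:,::-1])
p=robot.camera_params('wrist')
def fray(p,uv):
    Rm=cv2.Rodrigues(np.array(p['rvec']))[0]; c=-Rm.T@p['tvec']
    d=np.array([uv[0]-p['cx'],uv[1]-p['cy']])/p['fx'];r=np.hypot(*d)
    return c,Rm.T@np.r_[d/r*np.sin(r),np.cos(r)]
h=cv2.cvtColor(im,cv2.COLOR_RGB2HSV);m=cv2.inRange(h,(8,70,80),(25,255,255))
n,l,s,c=cv2.connectedComponentsWithStats(m)
for i in range(1,n):
    if s[i,4]<1000: continue
    w=[]
    for q in np.argwhere(l==i)[::5,::-1]:
        a,d=fray(p,q); w.append((a+d*(.012-a[2])/d[2])[:2])
    print(c[i].round(),s[i],cv2.minAreaRect(np.float32(w)))
E
```

```text
t: 2.77
tcp_pos: [0.4627, -0.3573, 0.1458]
orientation: [-1.575, -0.005, -3.0]
ft_force: [0.7, 1.2, -0.1]
width: 0.0883
t 2.77 P [ 0.4627 -0.3573  0.1458] rpy deg [ -90.2   -0.3 -171.9] F [ 0.7  1.2 -0.1] w 0.0883 q [ 0.37  0.8   0.38  1.79 -0.45  0.65 -0.43]
[0.004 0.    0.005] [-0.0035  0.0858  0.0025]
[0.004 0.    0.005] [-0.0037  0.1428  0.0027]
[137.  89.] [   90    12   100   162 10001] ((0.5564663410186768, -0.19108787178993225), (0.06383617967367172, 0.12951721251010895), 80.90301513671875)
[325. 166.] [  285    43    81   251 19632] ((0.5065959095954895, -0.3533402383327484), (0.19935066998004913, 0.06025825813412666), 8.239455223083496)
[463. 410.] [ 287  380  323   47 2197] ((0.2845318019390106, -0.5477542281150818), (0.017856445163488388, 0.3970910608768463), 8.70015811920166)
```

View pics/w1.png

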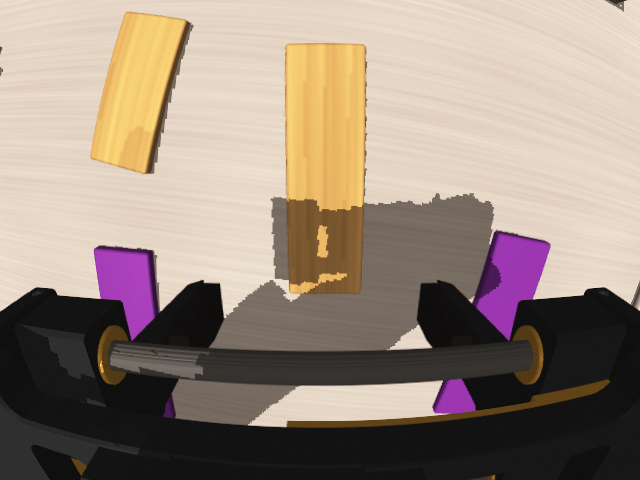

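Wrist view: the long board runs through rows 43–293 at columns 285–366, between the jaws, and the short one is off to the upper left (140,90). Board by wrist camera: (0.507,-0.353), yaw 8.2°; it agrees with the top view to 5 mm. Going down to grip.

```bash
python3 -m inch '0 0 0 -0.003 0.03 0.001 1; 0 0 0 -0.006 0.06 0.002 1; 0 0 0 -0.006 0.09 0.002 1; 0 0 0 -0.006 0.115 0.002 1; 0 0 0 -0.006 0.13 0.002 1; 0 0 0 -0.006 0.135 0.002 1; 0 0 0 -0.006 0.135 0.002 1;0 0 0 -0.006 0.135 0.002 1'
python3 - <<'E'
from h import *
go((.469,-.3585,.004,-171.8))
E
```

```text
t: 3.48
tcp_pos: [0.4734, -0.3576, 0.0151]
orientation: [-1.57, 0.002, -2.994]
ft_force: [0.5, 1.3, 1.0]
width: 0.0881
t 3.48 P [ 0.4734 -0.3576  0.0151] rpy deg [-8.990e+01  1.000e-01 -1.716e+02] F [0.5 1.3 1. ] w 0.0881 q [ 0.43  1.    0.24  1.8  -0.54  0.4  -0.36]
[-0.001  0.004 -0.002] [0.0045 0.0111 0.0002]
```

```bash
python3 -m inch '0 0.004 0 0.004 0.006 0 1; 0 0.004 0 0.004 0.011 0 1; 0 0.004 0 0.004 0.011 0 1; 0 0.004 0 0.004 0.011 0 0; 0 0.004 0 0.004 0.011 0 0; 0 0.004 0 0.004 0.011 0 0; 0 0.004 0 0.004 0.011 0 0; 0 0.004 0 0.004 0.011 0 0' 50; python3 -c "
from h import *
go((.469,-.3585,.06,-171.8))"
```

```text
t: 4.15
tcp_pos: [0.4682, -0.3586, 0.003]
orientation: [-1.57, 0.0, -3.0]
ft_force: [-0.5, 0.1, 0.5]
width: 0.0594
t 4.15 P [ 0.4682 -0.3586  0.003 ] rpy deg [ -90.     0.  -171.9] F [-0.5  0.1  0.5] w 0.0594 q [ 0.45  1.01  0.23  1.81 -0.54  0.38 -0.35]
[-0.    -0.001 -0.   ] [-0.0008 -0.057   0.    ]
```

```bash
python3 -m inch '0 0 0 0 0 0 0; 0 0 0 0 -0.02 0 0; 0 0 0 0 -0.045 0 0; 0 0 0 0 -0.07 0 0; 0 0 0 0 -0.095 0 0; 0 0 0 0 -0.115 0 0; 0 0 0 0 -0.117 0 0; 0 0 0 0 -0.117 0 0'; python3 -c "
from h import *
go((.505,-.2,.12,-145),(.515,-.07,.12,-116))"
```

```text
t: 4.82
tcp_pos: [0.4686, -0.3586, 0.1206]
orientation: [-1.57, 0.001, -3.0]
ft_force: [-0.8, -0.0, -1.4]
width: 0.0595
t 4.82 P [ 0.4686 -0.3586  0.1206] rpy deg [-8.990e+01  1.000e-01 -1.719e+02] F [-0.8 -0.  -1.4] w 0.0595 q [ 0.38  0.84  0.35  1.79 -0.47  0.6  -0.41]
[-0.002 -0.469 -0.001] [-0.0585  0.0005 -0.1518]
[-0.002 -0.975 -0.001] [-0.0868  0.0004 -0.2791]
```

```bash
python3 -m inch '0 -0.08 0 -0.01 0 -0.03 0; 0 -0.18 0 -0.02 0 -0.06 0; 0 -0.28 0 -0.035 0 -0.09 0; 0 -0.38 0 -0.048 0 -0.12 0; 0 -0.48 0 -0.058 0 -0.15 0; 0 -0.58 0 -0.065 0 -0.18 0; 0 -0.68 0 -0.073 0 -0.21 0; 0 -0.76 0 -0.08 0 -0.235 0'; python3 -m inch '0 -0.08 0 0 0 -0.02 0; 0 -0.16 0 0 0 -0.03 0; 0 -0.2 0 0.01 0 -0.04 0; 0 -0.2 0 0.01 0 -0.04 0; 0 -0.2 0 0.01 0 -0.04 0'
python3 - <<'E'
from h import *
go((.515,-.07,.12,-116))
for n in('wrist','scene','top'): 
    im=robot.grab_frame(n); cv2.imwrite(f'pics/{n}2.png',im[:,:,::-1])
c=cv2.imread('pics/scene2.png')[230:480,200:450];cv2.imwrite('pics/scene2c.png',cv2.resize(c,None,fx=2.4,fy=2.4,interpolation=cv2.INTER_CUBIC))
im=robot.grab_frame('top');print(woods(im,robot.camera_params('top'),.03))
E
```

```text
t: 5.48
tcp_pos: [0.5129, -0.1113, 0.1181]
orientation: [-1.575, -0.0, -2.233]
ft_force: [0.4, -0.4, -0.5]
width: 0.0594
t: 5.9
tcp_pos: [0.4755, -0.0975, 0.1189]
orientation: [-1.573, -0.001, -2.042]
ft_force: [0.5, -0.8, -0.2]
width: 0.0596
t 5.9 P [ 0.4755 -0.0975  0.1189] rpy deg [ -90.1   -0.  -117. ] F [ 0.5 -0.8 -0.2] w 0.0596 q [ 0.03  0.73  0.12  2.09 -0.25  0.34 -0.11]
[ 0.002 -0.017  0.   ] [-0.0424 -0.0012  0.0227]
[(array([226., 202.]), np.int32(473), (0.6109, 0.1038), (0.1758, 0.0394), 63.9), (array([200., 207.]), np.int32(305), (0.5977, 0.1448), (0.1145, 0.0311), 74.8), (array([338., 225.]), np.int32(1141), (0.5393, -0.1863), (0.1487, 0.069), -15.6)]
```

View pics/wrist2.png

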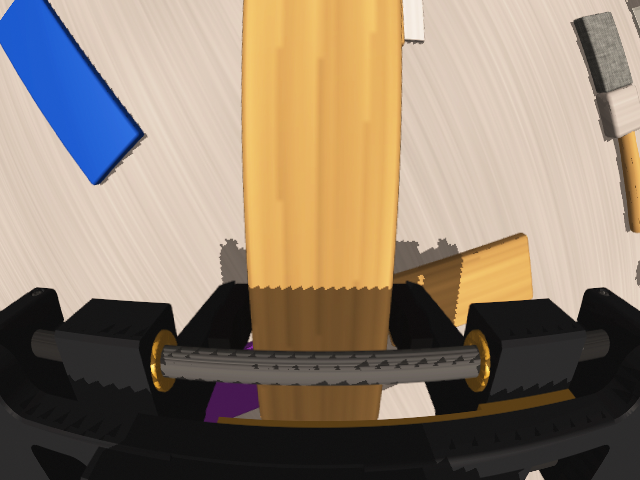

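View pics/scene2c.png

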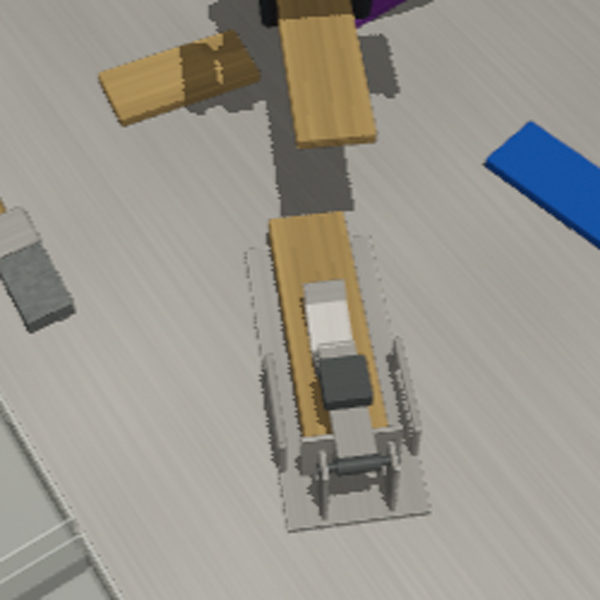

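The board is level in the grip and lined up a short way behind the pile. In the scene crop the pile's open-end top corners are at about (268,221) and (342,212), and the base's hinge-end corners at (290,530) and (430,513). I'll fit the holder's pose to these plus the base corners from the first top crop.

Run:
```python
from h import *
from scipy.optimize import least_squares
ps,pt=robot.camera_params('scene'),robot.camera_params('top')
S=[((268,221),(-.1,.03,.03)),((342,212),(-.1,-.03,.03)),((290,530),(.145,.05,.006)),((430,513),(.145,-.05,.006))]
# scene looks back at robot: sides settled by sign below
T=[((297,133),(-.09,-.05,.006)),((255,222),(-.09,.05,.006)),((80,40),(.145,-.05,.006)),((38,127),(.145,.05,.006)),((297,153),(-.1,-.03,.03)),((272,207),(-.1,.03,.03))]
S=[(np.array(a)/2.4+(200,230),np.array(b)*[1,-1,1]) for a,b in S]; T=[(np.array(a)/2.6+(150,155),np.array(b)) for a,b in T]
def res(v,sets):
    r=[]
    c,s=np.cos(v[2]),np.sin(v[2])
    for p,L in sets:
        X=np.array([[v[0]+c*b[0]-s*b[1],v[1]+s*b[0]+c*b[1],b[2]] for _,b in L])
        z=(np.c_[X,np.ones(len(X))]@np.c_[cv2.Rodrigues(p['rvec'])[0],p['tvec']].T)[:,2]
        r.append(((proj(p,X)-[a for a,_ in L])*z[:,None]/p['fx']*1000).ravel())
    return np.concatenate(r)
for sets in([(ps,S)],[(pt,T)],[(ps,S),(pt,T)]):
    f=least_squares(res,[.596,.097,np.radians(64)],args=(sets,)); print(f.x[:2].round(4),np.degrees(f.x[2]).round(2),f.fun.round(0))
v=f.x;x=np.array([np.cos(v[2]),np.sin(v[2])])
# held board leading end corners in scene at its height
print('held lead mid',[onz(ps,np.array(q)/2.4+(200,230),.1289).round(4) for q in((298,146),(377,136))])
for d in(-.175,-.165,-.035): print(d,(v[:2]+d*x).round(4))
w=np.degrees(v[2])-180
go(*[(*(v[:2]+d*x),z,w) for d,z in((-.165,.12),(-.165,.042),(-.035,.042))])
```

```text
[0.5996 0.1027] 64.59 [-1. -1.  1. -1. -1.  2.  2.  0.]
[0.5965 0.0948] 64.92 [ 2. -1.  1.  4.  1. -3. -3.  2.  0. -3. -1.  0.]
[0.5976 0.0976] 64.79 [-2. -6. -1. -6. -2. -3.  1. -5. -0. -1. -2.  3. -2. -4. -6.  1. -3. -4.
 -4. -0.]
held lead mid [array([0.5684, 0.0185, 0.1289]), array([0.515 , 0.0427, 0.1289])]
-0.175 [ 0.523  -0.0607]
-0.165 [ 0.5273 -0.0517]
-0.035 [0.5826 0.0659]
t 6.1 P [ 0.4774 -0.0978  0.1196] rpy deg [ -90.     0.  -116.9] F [ 0.6 -0.2 -1. ] w 0.0593 q [ 0.03  0.73  0.12  2.09 -0.25  0.34 -0.11]
[-0.001 -0.03  -0.   ] [-0.0637 -0.0004  0.0236]
[-0.001 -0.03  -0.   ] [-0.0636  0.0776  0.0236]
[-0.001 -0.03  -0.   ] [-0.1936  0.0776  0.0196]
```

```bash
python3 -m inch '0 -0.01 0 -0.015 0 0.006 0; 0 -0.02 0 -0.03 0 0.012 0; 0 -0.03 0 -0.045 0 0.018 0; 0 -0.03 0 -0.06 0 0.0235 0; 0 -0.03 0 -0.06 0.02 0.0235 0; 0 -0.03 0 -0.06 0.04 0.0235 0; 0 -0.03 0 -0.06 0.055 0.0235 0; 0 -0.03 0 -0.06 0.065 0.0235 0'; python3 -m inch '0 0 0 0 0.003 0 0; 0 0 0 0 0.003 0 0;0 0 0 0 0.003 0 0'
python3 - <<'E'
from h import *
v=np.array([.5976,.0976]);x=np.array([np.cos(np.radians(64.8)),np.sin(np.radians(64.8))])
go(*[(*(v+d*x),z,64.8-180) for d,z in((-.165,.039),(-.035,.039))])
a=robot.grab_frame('scene')[300:460,250:430];b=robot.grab_frame('top')[150:310,150:330]
I=np.hstack([cv2.resize(q,None,fx=2.2,fy=2.2,interpolation=cv2.INTER_CUBIC) for q in(a,b)])
cv2.imwrite('pics/pre.png',I[:,:,::-1])
E
```

```text
t: 6.77
tcp_pos: [0.5246, -0.0544, 0.0533]
orientation: [-1.572, -0.0, -2.01]
ft_force: [-0.4, 0.3, -1.2]
width: 0.0595
t: 7.02
tcp_pos: [0.525, -0.0548, 0.0523]
orientation: [-1.57, 0.0, -2.01]
ft_force: [0.9, -0.3, -1.7]
width: 0.0589
t 7.02 P [ 0.525  -0.0548  0.0523] rpy deg [ -90.     0.  -115.2] F [ 0.9 -0.3 -1.7] w 0.0589 q [-0.04  0.88  0.1   2.   -0.27  0.28 -0.16]
[-0.001  0.    -0.   ] [-0.0038  0.0133  0.0008]
[-0.001  0.    -0.   ] [-0.1338  0.0133  0.0008]
```

View pics/pre.png

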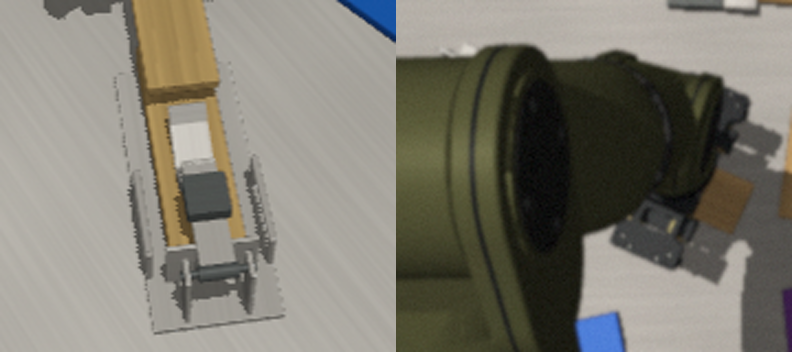

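Left half (scene view): the held board's leading end runs (147,95)–(218,85), squarely over the pile and short of the arm's lip at (188,106). The arm hides the holder in the top view (right half). Going down 13 mm, then pushing in gently.

```bash
python3 -m inch '0 0 0 0 0.006 0 0; 0 0 0 0 0.012 0.001 0; 0 0 0 0 0.0135 0.001 0; 0 0 0 0 0.0135 0.001 0; 0 0 0 -0.01 0.0135 0.001 0; 0 0 0 -0.02 0.0135 0.001 0; 0 0 0 -0.03 0.0135 0.001 0; 0 0 0 -0.04 0.0135 0.001 0'; python3 -c "
from h import *
v=np.array([.5976,.0976]);x=np.array([np.cos(np.radians(64.8)),np.sin(np.radians(64.8))])
go(*[(*(v+d*x),z,64.8-180) for d,z in((-.1,.039),(-.035,.037))])"
```

```text
t: 7.78
tcp_pos: [0.5428, -0.0174, 0.0384]
orientation: [-1.571, 0.0, -2.009]
ft_force: [-0.7, -2.5, -2.3]
width: 0.0591
t 7.78 P [ 0.5428 -0.0174  0.0384] rpy deg [ -90.     0.  -115.1] F [-0.7 -2.5 -2.3] w 0.0591 q [-0.12  0.91  0.11  1.95 -0.3   0.29 -0.2 ]
[ 0.     0.002 -0.   ] [-0.0274 -0.0006  0.0007]
[ 0.     0.002 -0.   ] [-0.0924  0.0014  0.0008]
```

```bash
python3 -m inch '0 0 0 -0.01 0 0 0; 0 0 0 -0.02 0 0 0; 0 0 0 -0.03 0 0 0; 0 0 0 -0.038 0 0 0; 0 0 0 -0.046 0 0 0; 0 0 0 -0.054 0 0 0; 0 0 0 -0.06 0 0 0; 0 0 0 -0.06 0 0 0'
python3 - <<'E'
from h import *
v=np.array([.5976,.0976]);x=np.array([np.cos(np.radians(64.8)),np.sin(np.radians(64.8))])
go(*[(*(v+d*x),z,64.8-180) for d,z in((-.037,.039),(-.037,.034))])
a=robot.grab_frame('scene')[290:460,220:430]
cv2.imwrite('pics/mid.png',cv2.resize(a,None,fx=2.8,fy=2.8,interpolation=cv2.INTER_CUBIC)[:,:,::-1])
E
```

```text
t: 8.45
tcp_pos: [0.5691, 0.038, 0.0384]
orientation: [-1.57, 0.002, -2.007]
ft_force: [0.5, -0.4, -2.5]
width: 0.059
t 8.45 P [0.5691 0.038  0.0384] rpy deg [-9.00e+01  1.00e-01 -1.15e+02] F [ 0.5 -0.4 -2.5] w 0.059 q [-0.23  0.93  0.14  1.87 -0.32  0.36 -0.27]
[-0.001  0.003 -0.002] [-0.0291 -0.0005  0.0005]
[-0.001  0.003 -0.002] [-0.0291  0.0045  0.0005]
```

View pics/mid.png

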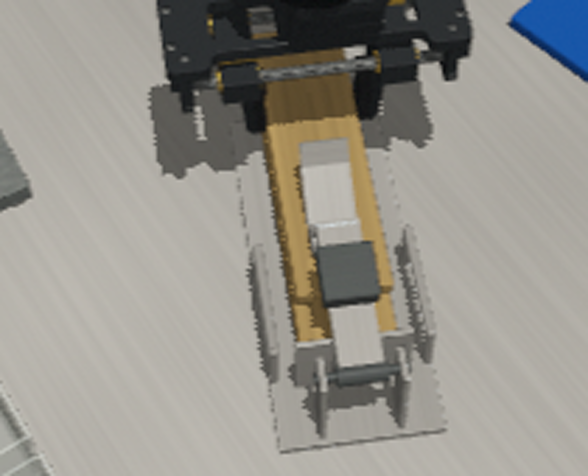

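The board has gone in under the arm, level. Its leading end (row ~298) is still about 30 mm short of the backstop (row ~345), so I push the rest of the way and lower it.

```bash
python3 -m inch '0 0 0 -0.008 0 0 0; 0 0 0 -0.016 0 0 0; 0 0 0 -0.023 0 0 0; 0 0 0 -0.029 0 0 0; 0 0 0 -0.029 0 0 0; 0 0 0 -0.029 0.002 0 0; 0 0 0 -0.029 0.004 0 0; 0 0 0 -0.029 0.004 0 0'
python3 - <<'E'
from h import *
v=np.array([.5976,.0976]);x=np.array([np.cos(np.radians(64.8)),np.sin(np.radians(64.8))])
go(*[(*(v+d*x),z,64.8-180) for d,z in((-.037,.034),)])
a=robot.grab_frame('scene')[290:460,220:430]
cv2.imwrite('pics/end.png',cv2.resize(a,None,fx=2.8,fy=2.8,interpolation=cv2.INTER_CUBIC)[:,:,::-1])
E
```

```text
t: 9.17
tcp_pos: [0.5804, 0.0619, 0.0341]
orientation: [-1.571, 0.0, -2.01]
ft_force: [0.6, 0.3, -2.1]
width: 0.0595
t 9.17 P [0.5804 0.0619 0.0341] rpy deg [ -90.     0.  -115.2] F [ 0.6  0.3 -2.1] w 0.0595 q [-0.27  0.95  0.15  1.83 -0.34  0.39 -0.31]
[ 0.     0.001 -0.   ] [-0.0027  0.0001  0.0004]
```

View pics/end.png

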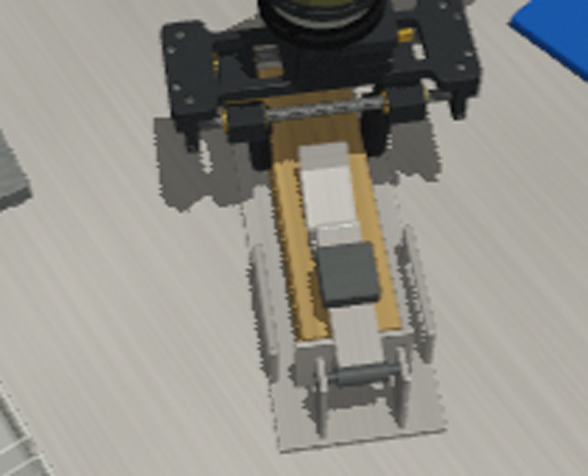

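Fully in, with the leading end at the backstop and the edges parallel to the pile. Letting go, then backing out and up.

```bash
python3 -m inch '0 0 0 0 0 0 0.5; 0 0 0 0 0 0 1; 0 0 0 0 0 0 1; 0 0 0 0 0 0 1; 0 0 0 0 0 0 1; 0 0 0 0 0 0 1; 0 0 0 0 -0.004 0 1; 0 0 0 0 -0.01 0 1'; python3 -m inch '0 0 0 0.005 -0.015 0 1; 0 0 0 0.015 -0.035 0 1; 0 0 0 0.03 -0.06 0 1; 0 0 0 0.05 -0.09 0 1; 0 0 0 0.08 -0.115 0 1; 0 0 0 0.11 -0.13 0 1; 0 0 0 0.14 -0.14 0 1; 0 0 0 0.14 -0.14 0 1'
python3 - <<'E'
from h import *
go()
a=robot.grab_frame('scene')[290:460,220:430];b=robot.grab_frame('wrist')
cv2.imwrite('pics/fin.png',np.hstack([cv2.resize(a,(445,360),interpolation=cv2.INTER_CUBIC),cv2.resize(b[:,100:540],(330,360))])[:,:,::-1])
p=robot.camera_params('scene');x=np.array([np.cos(np.radians(64.8)),np.sin(np.radians(64.8))])
E
```

```text
t: 9.88
tcp_pos: [0.5799, 0.0617, 0.0443]
orientation: [-1.572, -0.001, -2.01]
ft_force: [0.1, -0.3, -0.0]
width: 0.0881
t: 10.55
tcp_pos: [0.5189, -0.0724, 0.1875]
orientation: [-1.567, -0.003, -2.02]
ft_force: [-0.4, -0.6, -0.0]
width: 0.0878
t 10.55 P [ 0.5189 -0.0724  0.1875] rpy deg [ -89.8   -0.2 -115.7] F [-0.4 -0.6 -0. ] w 0.0878 q [-0.09  0.64  0.22  1.94 -0.23  0.58 -0.16]
```

View pics/fin.png

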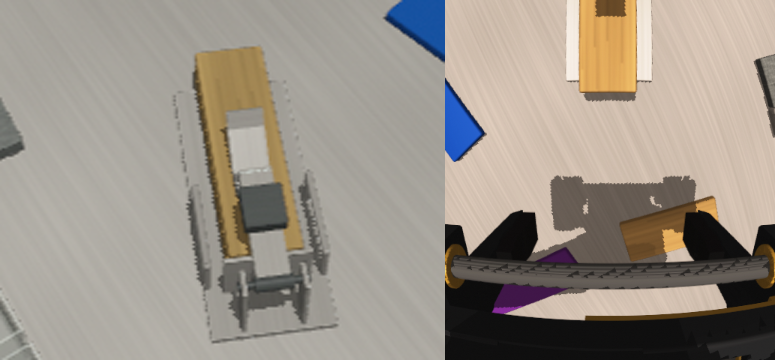

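The final picture shows the board flat on the pile, square between the rails, with the arm's shoe on it and nothing else disturbed. One numeric check in the scene view: the open-end corners (195,56) and (262,46) against the scene's own holder fit. Then I hand in.

```bash
python3 -m inch '0 0 0 0 0 0 1; 0 0 0 0 0 0 1; 0 0 0 0 0 0 1; 0 0 0 0 0 0 1; 0 0 0 0 0 0 1; 0 0 0 0 0 0 1'
python3 - <<'E'
from h import *
p=robot.camera_params('scene');a=np.radians(64.6);M=np.array([[np.cos(a),np.sin(a)],[-np.sin(a),np.cos(a)]])
c=[M@(onz(p,np.array(q)/2.118+(220,290),.042)[:2]-[.5996,.1027]) for q in((195,56),(262,46))]
m=np.mean(c,0);d=c[0]-c[1];print('middle in holder',(m+[.1,0]).round(4),'yaw deg',np.degrees(np.arctan2(-d[0],d[1]) ).round(1))
if abs(m[0]+.1)<.018 and abs(m[1])<.013: print(robot.close_job(),'handed in')
E
```

```text
t: 11.15
tcp_pos: [0.5208, -0.0645, 0.1841]
orientation: [-1.571, -0.0, -2.009]
ft_force: [0.3, 0.4, 0.1]
width: 0.088
middle in holder [-0.0033  0.002 ] yaw deg -177.7
the job is handed in; nothing more can be done
None handed in
```

I gripped the long pale board 35 mm behind its middle, lined it up behind the holder and slid it in under the arm's lip. I lowered it onto the pile, let go and backed the robot clear; the job was handed in at about 11 s.

- **Position:** the last scene-camera check put the board's middle at about x -3 mm, y +2 mm in the holder, with about 2° of yaw (both ends of the board are alike, so the printed -177.7° means this).
- **In the pictures:** the board lies flat between the rails with the arm's shoe on it. The pile below showed no movement, and the gripper read no contact force.
- **Disagreements:** the scene and top cameras placed the holder about 8 mm apart in world coordinates. I pushed to an average of the two and made the final check within the scene camera's own frame.
- **Not measured:** I could not read the arm's pressing force on the board or the position of the pile's top board. I judged both from the pictures only.

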